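# Draw the palette from its chest and set it in the drying cradle

## Robot

A 6-joint arm with a two-finger parallel gripper is mounted at the origin on the work surface. World frame = base frame: x ahead of the robot, y to its left, z up, the work surface at z = 0. Lengths are in m, angles in rad, forces in N, time in s.
With the tool pointing down it reaches from about 0.35 to 0.975 m from the base axis. Payload 4.9 kg.
Tool frame: the origin (TCP) lies between the finger pads; the fingertips stand 14 mm ahead of it and the grasp point (between the pads) lies 5 mm behind it (manip.finger_overhang is the distance from the TCP to the fingertips, in m); z points along the fingers, y is the line along which they close (so a half turn about z gives the same grasp; the last joint's range is limited). The gripper opens to 85 mm and grips with 20 to 120 N. Pads are 22 mm wide; open, the fingers measure 114 mm over their backs; the gripper's body (76 mm by 85 mm) begins 54 mm behind the grasp point. The pads swing forward as they close: fully open they stand 13 mm farther back than shut.
Start: joints at [-1.387, 0.053, 1.613, -0, 1.476, -0.119], TCP at [0.186, -0.597, 0.223] pointing down, gripper open.
Joint ranges: [-3.01, 3.01], [-1.01, 2.22], [0.06, 2.58], [-1.02, 4.17], [0.09, 2.62], [-3.14, 3.14]. Speed limits (rad/s): [2.57, 2.57, 3.14, 3.14, 3.14, 3.14].

## Interface

Orientations are given as a unit quaternion [w, x, y, z].
In Python, from plant import manip, grab_frame gives the robot as it stands.
- The arm moves only by the tool servo_tool, never from a script. Its argument "deltas" is a list that holds one entry, the list of rows, each a list of 5 numbers: the opening in per cent of the stroke, from 0 (shut) to 100 (fully open), then the shift along the world's x, y, z in m, then the turn about the world's z in degrees. A call has exactly 8 rows; each row shifts and turns the commanded pose from where the row before left it; what a row does not reach is not made up. A row lasts 1/10 s, in which the tool goes at most 50 mm and 8.59 degrees, less where a joint would pass 70% of its speed; a pose out of reach is approached as far as the arm can. A call is refused whole if a number of a shift passes 0.05 or a number of a turn 8.59, either way. A call with a gripper value outside its range is refused whole. The fingers move at their own pace and stop on an object; the grip force is fixed at half the most. Time passes only in rows, so rows that do not move let the fingers close, or fill a call up. It gives the time, the measured TCP pose, the force, the opening and the grip force at its end, in the units of the state.
- manip.state(): the state, without advancing time (a new reading comes with each control period).
- grab_frame(name): name is "scene" or "top"; returns a dict with "pixels" (400x640x3 uint8, red, green, blue), "z_map" (400x640 float32, m along the optical axis (not along the pixel's ray), 0 where there is no reading), "fx", "fy", "cx", "cy" (pixels), "rvec" (rotation vector, rad) and "tvec" (3), from world to camera coordinates, as OpenCV has them. Camera axes: x right, y down, z forward; pixel columns grow to the right and rows downward; lengths in m; the calibration is good to about 2 mm. A picture is of the moment at which its call begins.
- manip.job_done(): hands the job in; it is judged then, once.
The state is a dict: "time": time; "joint_pos": joint angles; "joint_vel": joint speeds; "joint_efforts": joint torques, N m; "tool_pos": TCP position; "tool_rot": TCP orientation; "contact_force": force on the tool from outside, world axes, zero at the start; "ft_torque": the same for the moment, N m; "gripper_width": opening from 0.0 (shut) to 1.0 (fully open); "grasp_force": force on a finger pad.
Only numpy, scipy, OpenCV 4.12 (cv2) and the standard library are available. Lean on these libraries where they do the work, as an engineer would, in place of code of your own. Each camera call takes 0.05 s, during which the arm holds its last target. There are 200 camera calls.

## Task

Draw the mixing palette with the upright blade handle level out of the wooden chest, gently and without wrenching it in its tight channel, whose hidden throat has to be found by feel, and lay it flat on the cork mat and let go. Then take it again across the middle of its body and set it down flat in the grey drying cradle, with its handle in the notch. Leave the knobbed slide in the chest and everything else on the table where they are, and do not let the palette drop.

Things in the scene. Friction and masses are not known exactly. Their poses are not given: they have to be found in the camera images.
- chest: wooden chest, fixed; 140 deep (x) x 188 wide (y) x 58 high. Origin: centre of its underside; x points into it; slides draw out along -x at the face 70 along -x. Two level channels at y = +45 and -45, 82 wide, 16 high, floor 22 above the table. Hidden inside each, 6 to 24 behind the face, a throat 58 wide: its middle is 4 to 5.5 left or right of the channel's: feel for it. It yields 2 N/mm along x
- palette_center (a point): centre of the flat plywood palette's body, 120 long (x) x 14 thick, 7 above its underside; x points from handle to back, z up. Front 45 of the body 44 wide, the rest 56 wide: its shoulder, 15 before this point, catches on the throat unless lined up. Starts level, 4 to 16 out of the face, the 44 part in the throat; 2 of play in height. 0.13 to 0.25 kg
- palette_handle (a point): on the palette's handle, an upright plywood blade 12 thick (palette y), 44 long (x, from 58 to 102 before the body's centre), 42 high from the underside. Point: mid-thickness, 82 before the body's centre, 29 above the underside, 13 below the blade's top. Axes as the palette's
- spare_center (a point): the second slide in the chest, same body as the palette but with a small ball knob of 20 diameter in place of the blade; leave it where it is. Point: centre of its body, axes as the palette's.
- mat_top (a point): cork mat fixed to the table, 180 (x) x 160 (y) x 4 thick; point at the centre of its top face, 4 above the table
- cradle_seat (a point): grey drying cradle, fixed. Point: centre of the pocket's floor, 8 above the table, where the palette's underside centre belongs; x points away from the notch. Pocket 136 (x) x 70 (y) with 18 high corner and back walls, long sides open for the middle 68 (room for fingers). From 68 to 120 along -x, two blocks 52 high leave a 26 wide notch for the blade, none for fingers
- tall_bottle_mid (a point): blue plastic paint bottle, 56 across, 150 tall, upright; point half-way up
- paint_jar_mid (a point): amber glass jar, 64 across, 80 tall, upright; point half-way up
- water_cup_mid (a point): white plastic cup, 76 across, 85 tall, upright; point half-way up
- eraser_mid (a point): black rubber block 45 x 28 x 14, lying flat; its centre
- tape_tin_center (a point): flat round steel tin, 60 across, 22 tall; its centre
- brush_grip (a point): paint brush lying on the table; point on its handle
- scraper_grip (a point): paint scraper lying on the table; point on its handle
- palette: the palette as a whole: its origin is the centre of the underside of its body, axes as at palette_center
Mind the look-alikes: they are no part of the job. Leave any yellow look-alike of the palette alone.

How it is judged:
By the outcome, as a careful person would: the job done as asked, in the order asked, and still so for the second after the job is handed in, with the robot touching nothing.
It also fails if it takes over 72 s, if anything falls off the work surface, if the arm or the gripper's body presses on something with over 40 N, if the wrist force passes 120 N, or if a joint passes its speed limit or range.

## Working session

There is one attempt and no reset: what is moved stays moved. The work goes in short steps, Python scripts to look and compute and a tool call to move; the robot and the scene stay as the last step left them, time stands still between calls to the robot, and variables do not carry over. Pictures are saved under pics/ and viewed, at most 10 in all, crops included, and the job is handed in when it is done.

Besides the shell and the picture viewer there is one more tool, called after "Emit:" as name(argument=value, ...), one argument or row to a line, values as JSON. servo_tool: Moves the arm, as the interface text tells. Its arguments: {"type":"object","properties":{"deltas":{"type":"array"}},"required":["deltas"]}

```bash
mkdir -p pics; ls; cat > h.py <<'E'
import numpy as np, cv2
from plant import manip, grab_frame
def shot(name,fn=None):
    f=grab_frame(name)
    if fn: cv2.imwrite('pics/'+fn,f['pixels'][:,:,::-1]); np.savez('pics/'+fn+'.npz',**{k:np.array(v) for k,v in f.items()})
    return f
def cloud(f):
    R,_=cv2.Rodrigues(np.array(f['rvec'],float)); t=np.array(f['tvec'],float).ravel()
    z=f['z_map'].astype(float); v,u=np.mgrid[0:400,0:640]
    P=np.stack([(u-f['cx'])/f['fx']*z,(v-f['cy'])/f['fy']*z,z],-1)
    return (P-t)@R, z>0
def ray(f,u,v,h):
    R,_=cv2.Rodrigues(np.array(f['rvec'],float)); t=np.array(f['tvec'],float).ravel()
    d=R.T@np.array([(u-f['cx'])/f['fx'],(v-f['cy'])/f['fy'],1]); c=-R.T@t
    return c+d*(h-c[2])/d[2]
def proj(f,p):
    R,_=cv2.Rodrigues(np.array(f['rvec'],float)); q=R@np.array(p)+np.array(f['tvec'],float).ravel()
    return f['fx']*q[0]/q[2]+f['cx'],f['fy']*q[1]/q[2]+f['cy']
E
python3 - <<'E'
from h import *
for n in('scene','top'):
    f=shot(n,n+'0.png'); R,_=cv2.Rodrigues(np.array(f['rvec'],float)); print(n,-R.T@np.array(f['tvec'],float).ravel(),f['fx'],f['cx'],f['cy'])
print(manip.state())
E
```

```text
pics
scene [1.32566784 0.0390607  0.8801946 ] 428.08609995152153 314.48940526474513 201.17887685398205
top [0.36027328 0.04268264 1.22842992] 421.6333286033116 321.487676127085 206.21111291043795
{'time': 0.1, 'joint_pos': array([-1.38694986e+00,  5.32931391e-02,  1.61414372e+00,  6.35866707e-06,
        1.47600828e+00, -1.19029125e-01]), 'joint_vel': array([ 0.00059949,  0.00094613, -0.00261604,  0.00044844, -0.00029847,
        0.00126903]), 'joint_efforts': array([ 1.12944246e-03, -3.94892764e+01, -3.71365857e+01, -7.48937168e-05,
        3.77927048e-03, -8.01371556e-07]), 'tool_pos': array([ 0.18629518, -0.59598677,  0.2217923 ]), 'tool_rot': array([-9.25855714e-04,  9.88554816e-01,  1.50859263e-01, -2.68498184e-05]), 'contact_force': array([-0.12541221,  0.41718544, -0.03109206]), 'ft_torque': array([0.01734848, 0.00252977, 0.02368703]), 'grasp_force': 0.0, 'gripper_width': 0.99631602238296}
```

View pics/scene0.png

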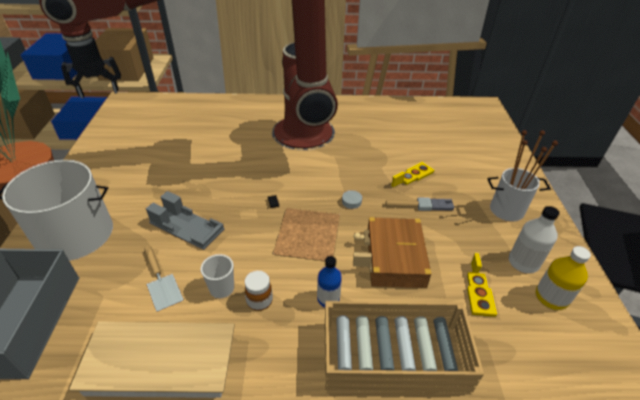

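View pics/top0.png

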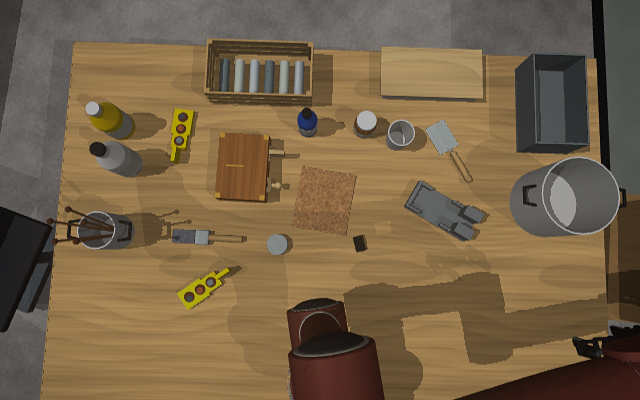

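Scene view: the chest is at (398,250) with handles at its left face, near (360,240). The mat is at (308,233) and the cradle at (185,222). Top view: the chest is at (243,167), handles at (277,153) and (277,186), mat at (325,200), cradle at (445,210).

Could be taken for the palette: the two chest slides, top (277,153) and (277,186), and the yellow look-alikes, top (181,135) and (205,287). I'll check with a crop.

```bash
python3 - <<'E'
from h import *
a=cv2.imread('pics/scene0.png')[205:300,340:440]; b=cv2.imread('pics/top0.png')[120:215,205:305]
cv2.imwrite('pics/crop1.png',np.hstack([cv2.resize(a,(400,380),interpolation=2),cv2.resize(b,(400,380),interpolation=2)]))
f=dict(np.load('pics/top0.png.npz')); P,ok=cloud(f)
# chest top
m=ok&(abs(P[...,2]-.058)<.006); mm=np.zeros((400,640),np.uint8); mm[120:215,205:285]=m[120:215,205:285]
c=max(cv2.findContours(mm,0,1)[0],key=cv2.contourArea)
Q=P[mm>0]; print('chest z',np.median(Q[:,2]))
print(cv2.minAreaRect(np.array([ray(f,*q[0],.058)[:2]*1000 for q in c],np.float32)))
# mat
hsv=cv2.cvtColor(f['pixels'],cv2.COLOR_RGB2HSV); print(hsv[200,325],hsv[260,250])
# heights near handles
for (v0,v1,u0,u1) in[(140,200,266,292)]:
    s=P[v0:v1,u0:u1]; sel=ok[v0:v1,u0:u1]&(s[...,2]>.012)
    for v in range(v0,v1,2): print(v,' '.join('%3d'%(1000*s[v-v0,i,2]) for i in range(u1-u0)))
for q in [(243,167),(277,153),(277,186)]: print(q,P[q[1],q[0]])
E
```

```text
chest z 0.058687677541711156
((591.9425048828125, 254.79798889160156), (143.19642639160156, 188.2459259033203), 88.30903625488281)
[ 14 135 155] [ 18 126 140]
140  58  58  61  42  22   1  -3   1   7  -2   1  -3   2   0   1   0   0   0   0   1   0  -1   1   0  -2   1
142  57  59  56  40  19   0   3  -2   0   0   0   2   4   1   0   1   1   0   0   2   0   0   0   0  -2   2
144  60  58  59  24  17   2   2   0   0  -1  -3  -2   5  -1   0   2   0   1  -2   1   3   4   0   1   0   1
146  56  60  57  23  14   1   2   4   4  -2   1   0   3   0   0  -2   0  -5   0   3   2  -2  -2  -1   3   1
148  55  60  54  34  33   0   0   4   3   0   0   3   0   0   0   0  -1   0   1   1   0  -2   1  -2   5   0
150  61  61  47  63  65  65  64  65  66  68  61  66  64  65  61  66   7   1   0   4   0   3  -1   0  -1   3
152  60  57  47  65  65  64  62  66  62  62  61  66  64  66  66  65  61  61  57   0   0   0   2   0   2   2
154  62  57  46  54  56  59  53  56  59  64  64  64  66  60  65  65  68  64  51   6   1   7   3   3   4   2
156  58  60  40  35  28  32  35  33  30  31  34  39  38  36  38  38  41  37  
[... 1739 characters left out ...]
0   0   2   1   2  -3
190  37  33  35  37  36  -2   4   1   4   4  -3   0   2  -1   0   1   6   1   0   0  -1   6   0   0   2   1
192  35  35  36  34  38   0   2   4 1228  -2  -1  -1  -1  -1   0   3  -1   1  -1   1   3   0   0   0   2  -1
194  23   7  -5  -1   1   0  -2   0  -2  -3   1   7   0  -2  -1   1   1   0   1  -3   3   1   2   0   0   2
196  22   0   2  -1   5   0   1   3   0   4   0   0  -3   2  -1   3   1  -2   1  -3  -1  -1   1   1   7  -1
198  25   0  -2   5  -1   1  -2   1   4   6   4   3   0   2   3  -1   0   1   0   2  -1   0   0  -3   0   2
(243, 167) [0.58980544 0.25285837 0.05737143]
(277, 153) [0.63114027 0.15818758 0.06450594]
(277, 186) [0.54106076 0.15690439 0.0410102 ]
```

View pics/crop1.png

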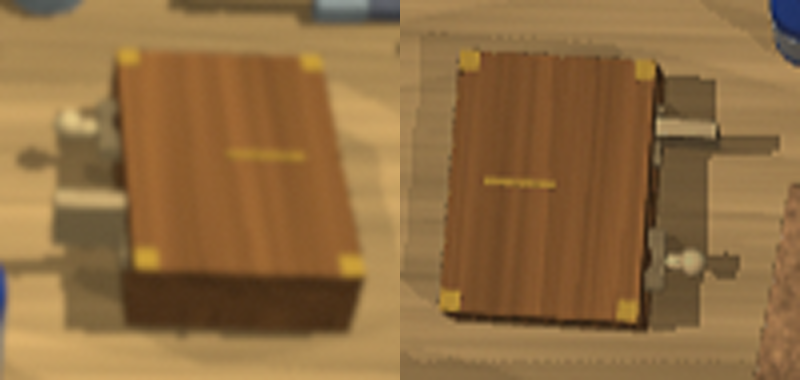

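The top crop shows the blade-handled palette at the upper slot, crop (685,128), which is top (277,152) and world about (0.634, 0.158). The lower slot holds the ball knob, which is the spare. The yellow ones are decoys. Next I'll measure everything.

```bash
python3 - <<'E'
from h import *
f=dict(np.load('pics/top0.png.npz')); P,ok=cloud(f); g=dict(np.load('pics/scene0.png.npz')); Pg,okg=cloud(g)
print('overhang',manip.finger_overhang)
hsv=cv2.cvtColor(f['pixels'],cv2.COLOR_RGB2HSV)
# brass corners
bm=cv2.inRange(hsv,(20,140,130),(32,255,255)); bm[:, :205]=0; bm[:,285:]=0; bm[:125]=0; bm[215:]=0
n,l,s,c=cv2.connectedComponentsWithStats(bm)
for i in range(1,n):
    if s[i,4]>8: print('brass',c[i],s[i,4],ray(f,*c[i],.058)[:2].round(4), s[i,2:4])
# blade top: two cameras
for nm,F,PP,o in(('top',f,P,ok),('scene',g,Pg,okg)):
    m=o&(abs(PP[...,0]-.634)<.03)&(abs(PP[...,1]-.158)<.03)&(abs(PP[...,2]-.064)<.007)&(PP[...,1]<.184)
    v,u=np.nonzero(m); W=np.array([ray(F,a,b,.064)[:2] for a,b in zip(u,v)])*1000
    r=cv2.minAreaRect(W.astype(np.float32)); print(nm,'blade',len(W),W.mean(0),r)
# face: scene camera front edge; mat
mm=cv2.inRange(hsv,(0,120,60),(16,255,255)); mm[:160]=0;mm[240:]=0;mm[:,:285]=0;mm[:,362:]=0
mm=cv2.morphologyEx(mm,cv2.MORPH_CLOSE,np.ones((7,7)))
c=max(cv2.findContours(mm,0,1)[0],key=cv2.contourArea)
print('mat',cv2.minAreaRect(np.array([ray(f,*q[0],.004)[:2]*1000 for q in c],np.float32)))
# cradle
s=ok&(P[...,2]>.004)&(P[...,2]<.07); k=np.zeros((400,640),np.uint8); k[165:255,395:500]=s[165:255,395:500]
print('blocks:'); b=k&(abs(P[...,2]-.052)<.008).astype(np.uint8)
n,l,st,c=cv2.connectedComponentsWithStats(b)
for i in range(1,n):
    if st[i,4]>20:
        v,u=np.nonzero(l==i); W=np.array([ray(f,a,b_,.052)[:2]*1000 for a,b_ in zip(u,v)],np.float32); print(st[i],cv2.minAreaRect(W))
w=k&(abs(P[...,2]-.026)<.006).astype(np.uint8)
v,u=np.nonzero(w); W=np.array([ray(f,a,b_,.026)[:2]*1000 for a,b_ in zip(u,v)],np.float32); print('walls',len(W),W.min(0),W.max(0))
w=k&(abs(P[...,2]-.008)<.003).astype(np.uint8); v,u=np.nonzero(w); print('floor',len(v),[ray(f,u.mean(),v.mean(),.008)])
for nm,q in dict(bottle=(308,112),jar=(366,118),cup=(400,128),tin=(277,243)).items(): print(nm,P[q[1],q[0]])
im=f['pixels'][165:255,395:495,::-1]; zz=np.clip(P[165:255,395:495,2]*4000,0,255).astype(np.uint8)
cv2.imwrite('pics/crad.png',np.hstack([cv2.resize(im,(400,360),interpolation=2),cv2.applyColorMap(cv2.resize(zz,(400,360),interpolation=0),2)]))
E
```

```text
overhang 0.014
brass [221.89473684 134.42105263] 19 [0.6816 0.3167] [5 4]
brass [265.33333333 137.        ] 18 [0.6779 0.1936] [4 5]
brass [217.22727273 194.90909091] 22 [0.5086 0.3208] [5 5]
brass [261.3125 197.25  ] 16 [0.5055 0.1978] [4 5]
top blade 71 [634.26780477 160.24983938] ((634.0828247070312, 159.7719268798828), (11.468146324157715, 42.16886520385742), 1.7213324308395386)
scene blade 80 [641.12701574 163.08881947] ((642.8974609375, 162.78187561035156), (15.936088562011719, 40.19736099243164), 1.01869797706604)
mat ((509.6282653808594, 23.02654266357422), (160.52609252929688, 182.12806701660156), 81.70833587646484)
blocks:
[461 205  20  19  79] ((475.8783264160156, -394.7099609375), (53.69917297363281, 33.54543685913086), 61.36862564086914)
[452 222  19  19  61] ((421.51348876953125, -360.45361328125), (57.388519287109375, 31.065034866333008), 34.77302169799805)
walls 368 [ 402.893   -410.27283] [ 620.6817  -211.35919]
floor 1519 [array([ 0.49225456, -0.32448414,  0.008     ])]
bottle [0.72347429 0.07235618 0.15062993]
jar [ 0.73473735 -0.08871499  0.08102663]
cup [ 0.72339389 -0.19388698  0.03342684]
tin [0.38002696 0.15246387 0.02274371]
```

View pics/crad.png

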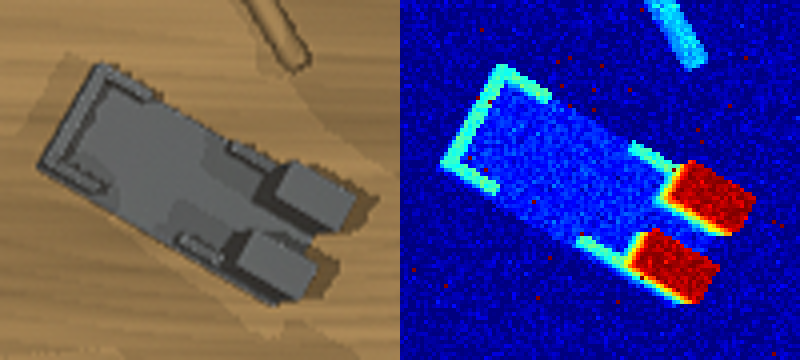

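The chest yaw is about 88.4°, the face is at y≈0.186, and the blade is at (0.634, 0.160). The crop shows the cradle with its back wall at upper left and the two notch blocks at lower right, so its yaw is about 59°. Moving above the blade.

Emit:
servo_tool(
  deltas=[
    [[60,0.0187,0.0315,0,2.96],[60,0.0187,0.0315,0,2.96],[60,0.0187,0.0315,0,2.96],[60,0.0187,0.0315,0,2.96],[60,0.0187,0.0315,0,2.96],[60,0.0187,0.0315,0,2.96],[60,0.0187,0.0315,0,2.96],[60,0.0187,0.0315,0,2.96]],
  ],
)

```text
time: 0.9
tool_pos: [0.3363, -0.3429, 0.2224]
tool_rot: [-0.0, 0.936, 0.351, -0.0]
contact_force: [0.1, 0.5, 0.1]
gripper_width: 0.602
grasp_force: 0.0
```

Emit:
servo_tool(
  deltas=[
    [[60,0.0187,0.0315,0,2.96],[60,0.0187,0.0315,0,2.96],[60,0.0187,0.0315,0,2.96],[60,0.0187,0.0315,0,2.96],[60,0.0187,0.0315,0,2.96],[60,0.0187,0.0315,0,2.96],[60,0.0187,0.0315,0,2.96],[60,0.0187,0.0315,0,2.96]],
  ],
)

```text
time: 1.7
tool_pos: [0.4858, -0.091, 0.2225]
tool_rot: [-0.0, 0.844, 0.536, -0.0]
contact_force: [-0.6, -0.1, -0.4]
gripper_width: 0.598
grasp_force: 0.0
```

Emit:
servo_tool(
  deltas=[
    [[60,0.0187,0.0315,0,2.96],[60,0.0187,0.0315,0,2.96],[60,0.0187,0.0315,0,2.96],[60,0.0187,0.0315,0,2.96],[60,0.0187,0.0315,0,2.96],[60,0.0187,0.0315,0,2.96],[60,0.0187,0.0315,0,2.96],[60,0.0187,0.0315,0,2.96]],
  ],
)

```text
time: 2.5
tool_pos: [0.6354, 0.1609, 0.2221]
tool_rot: [-0.0, 0.716, 0.698, -0.0]
contact_force: [-0.2, -0.3, -0.3]
gripper_width: 0.601
grasp_force: 0.0
```

```bash
cat >> h.py <<'E'
def st():
    s=manip.state(); q=s['tool_rot']; yaw=np.degrees(2*np.arctan2(q[2],q[1]))-90
    print('t%.2f'%s['time'],'pos',(s['tool_pos']*1000).round(1),'yawY%.2f'%yaw,'F',s['contact_force'].round(2),'T',s['ft_torque'].round(3),'w%.3f'%s['gripper_width'],'g%.1f'%s['grasp_force'])
E
python3 - <<'E'
from h import *
st()
f=dict(np.load('pics/top0.png.npz')); P,ok=cloud(f)
z=P[...,2]; reg=np.zeros((400,640),bool); reg[170:250,398:490]=1
hsv=cv2.cvtColor(f['pixels'],cv2.COLOR_RGB2HSV)
m=reg&ok&(z>.0045)
# iterate axis yaw from back+side walls, blocks
def pts(mask,h):
    v,u=np.nonzero(mask); return np.array([ray(f,a,b,h)[:2]*1000 for a,b in zip(u,v)])
bl=pts(reg&ok&(abs(z-.052)<.006),.052); wl=pts(reg&ok&(abs(z-.026)<.005),.026)
n,l,s,c=cv2.connectedComponentsWithStats((reg&ok&(abs(z-.026)<.005)).astype(np.uint8))
for i in range(1,n):
    if s[i,4]>15: W=pts(l==i,.026).astype(np.float32); print('wall',s[i],cv2.minAreaRect(W))
for a in (57,58,59,60,61,62):
    e=np.array([np.cos(np.radians(a)),np.sin(np.radians(a))]); nn=np.array([-e[1],e[0]])
    k=bl@nn; k0=np.median(k); hi=k[k>k0];lo=k[k<k0]
    ks=np.sort(k); gi=np.argmax(np.diff(ks)); 
    print(a,'blk y',ks[[2,gi,gi+1,-3]].round(1),'x',np.percentile(bl@e,[2,98]).round(1),'wall x',np.percentile(wl@e,[1,99.5]).round(1),'y',np.percentile(wl@nn,[1,99]).round(1))
E
```

```text
t2.50 pos [635.4 160.9 222.1] yawY-1.48 F [-0.21 -0.35 -0.32] T [-0.023  0.011 -0.043] w0.601 g0.0
wall [405 181  28  33 181] ((524.3853759765625, -251.0994873046875), (44.63710403442383, 86.75093841552734), 60.979896545410156)
wall [452 200  13  13  44] ((500.2249755859375, -361.43585205078125), (36.50347137451172, 21.19106101989746), 60.05887222290039)
wall [439 224  21  14  46] ((429.99090576171875, -339.4224548339844), (66.00234985351562, 9.38282585144043), 61.48628234863281)
57 blk y [-630.9 -595.6 -576.8 -542.6] x [-100.7  -46.2] wall x [-94.2  98.5] y [-713.3 -533.5]
58 blk y [-629.4 -594.7 -575.1 -541.4] x [-110.7  -57. ] wall x [-104.6   88. ] y [-713.1 -534.9]
59 blk y [-627.7 -593.5 -573.2 -540.2] x [-120.2  -67.8] wall x [-114.2   77.4] y [-712.7 -536.1]
60 blk y [-625.8 -592.2 -571.1 -538.8] x [-129.7  -78.4] wall x [-123.9   67. ] y [-712.1 -536.7]
61 blk y [-624.1 -590.7 -569.  -536.8] x [-139.5  -88.7] wall x [-133.4   56.7] y [-711.3 -536.5]
62 blk y [-621.7 -589.  -567.3 -534.7] x [-149.4  -98.5] wall x [-143.    46.8] y [-710.5 -534.6]
```

Emit:
servo_tool(
  deltas=[
    [[60,-0.001,-0.003,-0.03,0],[60,0,0,-0.03,0],[60,0,0,-0.03,0],[60,0,0,-0.03,0],[60,0,0,-0.02,0],[60,0,0,-0.02,0],[60,0,0,-0.016,0],[60,0,0,0,0]],
  ],
)

```text
time: 3.3
tool_pos: [0.6317, 0.1561, 0.0433]
tool_rot: [-0.002, 0.717, 0.697, -0.002]
contact_force: [-1.1, -0.1, -0.7]
gripper_width: 0.602
grasp_force: 0.0
```

Emit:
servo_tool(
  deltas=[
    [[35,0,0,0,0],[35,0,0,0,0],[25,0,0,0,0],[20,0,0,0,0],[20,0,0,0,0],[20,0,0,0,0],[20,0,0,0,0],[20,0,0,0,0]],
  ],
)

```text
time: 4.1
tool_pos: [0.6342, 0.1564, 0.0469]
tool_rot: [-0.0, 0.717, 0.697, -0.0]
contact_force: [-0.2, -0.5, -0.1]
gripper_width: 0.199
grasp_force: 0.0
```

```bash
python3 - <<'E'
from h import *
st()
f=shot('scene','s1.png'); g=shot('top','t1.png')
a=f['pixels'][205:300,340:440,::-1]; b=g['pixels'][120:215,205:305,::-1]
cv2.imwrite('pics/crop2.png',np.hstack([cv2.resize(a,(400,380),interpolation=2),cv2.resize(b,(400,380),interpolation=2)]))
E
```

```text
t4.10 pos [634.2 156.4  46.9] yawY-1.61 F [-0.16 -0.51 -0.12] T [-0.042 -0.024 -0.002] w0.199 g0.0
```

View pics/crop2.png

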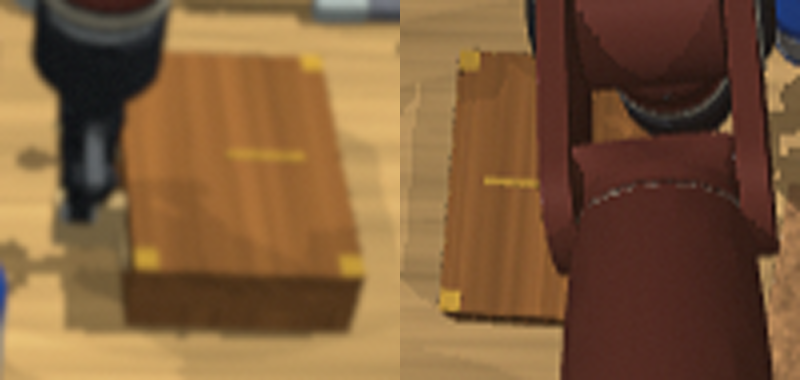

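The fingers straddle the blade in the scene crop at about (75,190), with no contact yet. Closing.

Emit:
servo_tool(
  deltas=[
    [[0,0,0,0,0],[0,0,0,0,0],[0,0,0,0,0],[0,0,0,0,0],[0,0,0,0,0],[0,0,0,0,0],[0,0,0,0,0],[0,0,0,0,0]],
  ],
)

```text
time: 5.0
tool_pos: [0.6343, 0.1565, 0.047]
tool_rot: [0.0, 0.717, 0.697, 0.0]
contact_force: [-0.2, 0.3, 1.9]
gripper_width: 0.115
grasp_force: 61.5
```

```bash
python3 -c "
from h import *
st()"
```

```text
t5.00 pos [634.3 156.5  47. ] yawY-1.61 F [-0.22  0.33  1.87] T [0.058 0.054 0.036] w0.115 g61.5
```

Emit:
servo_tool(
  deltas=[
    [[0,0,0,0.0005,0],[0,0,0,0.0005,0],[0,0,0,0,0],[0,0,0,0,0],[0,0,0,0,0],[0,0,0,0,0],[0,0,0,0,0],[0,0,0,0,0]],
  ],
)

```text
time: 5.8
tool_pos: [0.6341, 0.1564, 0.0478]
tool_rot: [-0.0, 0.717, 0.697, -0.0]
contact_force: [0.2, 0.5, -0.8]
gripper_width: 0.112
grasp_force: 61.2
```

Emit:
servo_tool(
  deltas=[
    [[0,0.0005,0,0,0],[0,0.0005,0,0,0],[0,0.0005,0,0,0],[0,0,0,0,0],[0,0,0,0,0],[0,0,0,0,0],[0,0,0,0,0],[0,0,0,0,0]],
  ],
)

```text
time: 6.6
tool_pos: [0.6357, 0.1565, 0.0479]
tool_rot: [0.0, 0.717, 0.697, 0.0]
contact_force: [-0.7, -0.4, -1.0]
gripper_width: 0.12
grasp_force: 61.2
```

```bash
python3 -c "
from h import *
st()"
```

```text
t6.60 pos [635.7 156.5  47.9] yawY-1.61 F [-0.74 -0.42 -0.99] T [-0.092 -0.035  0.032] w0.120 g61.2
```

Emit:
servo_tool(
  deltas=[
    [[0,0.0005,0,0,0],[0,0.0005,0,0,0],[0,0.0005,0,0,0],[0,0,0,0,0],[0,0,0,0,0],[0,0,0,0,0],[0,0,0,0,0],[0,0,0,0,0]],
  ],
)

```text
time: 7.4
tool_pos: [0.6372, 0.1565, 0.0479]
tool_rot: [0.0, 0.717, 0.697, 0.0]
contact_force: [-0.9, 0.1, -1.1]
gripper_width: 0.118
grasp_force: 61.2
```

```bash
python3 -c "
from h import *
st()"
```

```text
t7.40 pos [637.2 156.5  47.9] yawY-1.61 F [-0.89  0.11 -1.08] T [-0.02   0.019 -0.007] w0.118 g61.2
```

Emit:
servo_tool(
  deltas=[
    [[0,0.0005,0,0,0],[0,0.0005,0,0,0],[0,0.0005,0,0,0],[0,0,0,0,0],[0,0,0,0,0],[0,0,0,0,0],[0,0,0,0,0],[0,0,0,0,0]],
  ],
)

```text
time: 8.2
tool_pos: [0.6387, 0.1565, 0.0479]
tool_rot: [0.0, 0.717, 0.697, 0.0]
contact_force: [0.2, 0.1, -1.8]
gripper_width: 0.119
grasp_force: 61.2
```

Emit:
servo_tool(
  deltas=[
    [[0,0.0005,0,0,0],[0,0.0005,0,0,0],[0,0.0005,0,0,0],[0,0,0,0,0],[0,0,0,0,0],[0,0,0,0,0],[0,0,0,0,0],[0,0,0,0,0]],
  ],
)

```text
time: 9.0
tool_pos: [0.6402, 0.1565, 0.0479]
tool_rot: [0.0, 0.717, 0.697, 0.0]
contact_force: [0.7, -0.2, -2.0]
gripper_width: 0.116
grasp_force: 61.2
```

Emit:
servo_tool(
  deltas=[
    [[0,0.0005,0,0,0],[0,0.0005,0,0,0],[0,0.0005,0,0,0],[0,0.0005,0,0,0],[0,0.0005,0,0,0],[0,0,0,0,0],[0,0,0,0,0],[0,0,0,0,0]],
  ],
)

```text
time: 9.8
tool_pos: [0.6427, 0.1565, 0.0479]
tool_rot: [0.0, 0.717, 0.697, 0.0]
contact_force: [-0.1, 0.8, -1.2]
gripper_width: 0.115
grasp_force: 61.2
```

Emit:
servo_tool(
  deltas=[
    [[0,0.0005,0,0,0],[0,0.0005,0,0,0],[0,0.0005,0,0,0],[0,0,0,0,0],[0,0,0,0,0],[0,0,0,0,0],[0,0,0,0,0],[0,0,0,0,0]],
  ],
)

```text
time: 10.6
tool_pos: [0.6442, 0.1564, 0.0479]
tool_rot: [0.0, 0.717, 0.697, 0.0]
contact_force: [-0.5, -0.0, -1.3]
gripper_width: 0.114
grasp_force: 61.2
```

Emit:
servo_tool(
  deltas=[
    [[0,0.0005,0,0,0],[0,0.0005,0,0,0],[0,0.0005,0,0,0],[0,0,0,0,0],[0,0,0,0,0],[0,0,0,0,0],[0,0,0,0,0],[0,0,0,0,0]],
  ],
)

```text
time: 11.4
tool_pos: [0.6457, 0.1564, 0.0479]
tool_rot: [0.0, 0.717, 0.697, 0.0]
contact_force: [0.1, -0.6, -0.5]
gripper_width: 0.115
grasp_force: 61.2
```

Emit:
servo_tool(
  deltas=[
    [[0,0.0005,0,0,0],[0,0.0005,0,0,0],[0,0.0005,0,0,0],[0,0,0,0,0],[0,0,0,0,0],[0,0,0,0,0],[0,0,0,0,0],[0,0,0,0,0]],
  ],
)

```text
time: 12.2
tool_pos: [0.6467, 0.1564, 0.0477]
tool_rot: [-0.0, 0.717, 0.697, -0.0]
contact_force: [-3.4, -0.7, 0.1]
gripper_width: 0.117
grasp_force: 61.4
```

Emit:
servo_tool(
  deltas=[
    [[0,-0.0025,0,0,0],[0,-0.0025,0,0,0],[0,-0.0025,0,0,0],[0,-0.0025,0,0,0],[0,-0.002,0,0,0],[0,-0.001,0,0,0],[0,0,0,0,0],[0,0,0,0,0]],
  ],
)

```text
time: 13.0
tool_pos: [0.6342, 0.1565, 0.0479]
tool_rot: [0.0, 0.717, 0.697, 0.0]
contact_force: [-0.1, -0.5, -2.1]
gripper_width: 0.119
grasp_force: 61.2
```

Emit:
servo_tool(
  deltas=[
    [[0,-0.0005,0,0,0],[0,-0.0005,0,0,0],[0,0,0,0,0],[0,0,0,0,0],[0,0,0,0,0],[0,0,0,0,0],[0,0,0,0,0],[0,0,0,0,0]],
  ],
)

```text
time: 13.8
tool_pos: [0.6332, 0.1564, 0.0479]
tool_rot: [-0.0, 0.717, 0.697, 0.0]
contact_force: [0.2, -0.2, -1.5]
gripper_width: 0.113
grasp_force: 61.2
```

Emit:
servo_tool(
  deltas=[
    [[0,-0.0005,0,0,0],[0,-0.0005,0,0,0],[0,0,0,0,0],[0,0,0,0,0],[0,0,0,0,0],[0,0,0,0,0],[0,0,0,0,0],[0,0,0,0,0]],
  ],
)

```text
time: 14.6
tool_pos: [0.6322, 0.1565, 0.0479]
tool_rot: [0.0, 0.717, 0.697, 0.0]
contact_force: [0.8, 0.8, -0.8]
gripper_width: 0.121
grasp_force: 61.2
```

Emit:
servo_tool(
  deltas=[
    [[0,-0.0005,0,0,0],[0,-0.0005,0,0,0],[0,0,0,0,0],[0,0,0,0,0],[0,0,0,0,0],[0,0,0,0,0],[0,0,0,0,0],[0,0,0,0,0]],
  ],
)

```text
time: 15.4
tool_pos: [0.6316, 0.1564, 0.0482]
tool_rot: [0.0, 0.717, 0.697, 0.0]
contact_force: [3.6, -1.5, -2.2]
gripper_width: 0.114
grasp_force: 61.1
```

The contacts are at x≈0.6466 and x≈0.6317, so the throat middle is at x≈0.6391. Centring there and starting to draw.

Emit:
servo_tool(
  deltas=[
    [[0,0.003,0,0,0],[0,0.003,0,0,0],[0,0.0019,0,0,0],[0,-0.0001,-0.004,0,0],[0,-0.0001,-0.004,0,0],[0,-0.0001,-0.003,0,0],[0,0,0,0,0],[0,0,0,0,0]],
  ],
)

```text
time: 16.2
tool_pos: [0.6387, 0.1452, 0.0479]
tool_rot: [-0.0, 0.717, 0.697, -0.0]
contact_force: [-0.4, -0.5, -1.6]
gripper_width: 0.115
grasp_force: 61.2
```

Emit:
servo_tool(
  deltas=[
    [[0,0,-0.001,0,0],[0,-0.0001,-0.001,0,0],[0,0,-0.001,0,0],[0,0,-0.001,0,0],[0,-0.0001,-0.001,0,0],[0,0,-0.001,0,0],[0,0,0,0,0],[0,0,0,0,0]],
  ],
)

```text
time: 17.0
tool_pos: [0.6385, 0.1394, 0.0479]
tool_rot: [-0.0, 0.717, 0.697, -0.0]
contact_force: [-0.2, -0.5, -2.1]
gripper_width: 0.115
grasp_force: 61.2
```

```bash
python3 -c "
from h import *
st()"
```

```text
t17.00 pos [638.5 139.4  47.9] yawY-1.61 F [-0.17 -0.54 -2.08] T [-0.102  0.023 -0.006] w0.115 g61.2
```

Emit:
servo_tool(
  deltas=[
    [[0,0,-0.001,0,0],[0,0,-0.001,0,0],[0,-0.0001,-0.001,0,0],[0,0,-0.001,0,0],[0,0,0,0,0],[0,0,0,0,0],[0,0,0,0,0],[0,0,0,0,0]],
  ],
)

```text
time: 17.8
tool_pos: [0.6385, 0.1354, 0.0479]
tool_rot: [0.0, 0.717, 0.697, 0.0]
contact_force: [0.3, 0.5, -1.8]
gripper_width: 0.113
grasp_force: 61.2
```

```bash
python3 -c "
from h import *
st()"
```

```text
t17.80 pos [638.5 135.4  47.9] yawY-1.61 F [ 0.31  0.46 -1.76] T [-0.067 -0.023 -0.073] w0.113 g61.2
```

Emit:
servo_tool(
  deltas=[
    [[0,0,-0.001,0,0],[0,-0.0001,-0.001,0,0],[0,0,-0.001,0,0],[0,0,-0.001,0,0],[0,-0.0001,-0.001,0,0],[0,0,0,0,0],[0,0,0,0,0],[0,0,0,0,0]],
  ],
)

```text
time: 18.6
tool_pos: [0.6383, 0.1304, 0.0479]
tool_rot: [0.0, 0.717, 0.697, -0.0]
contact_force: [-0.5, 0.5, -0.9]
gripper_width: 0.118
grasp_force: 61.2
```

```bash
python3 -c "
from h import *
st()"
```

```text
t18.60 pos [638.3 130.4  47.9] yawY-1.61 F [-0.49  0.53 -0.89] T [-0.109 -0.012 -0.013] w0.118 g61.2
```

Emit:
servo_tool(
  deltas=[
    [[0,0,-0.0015,0,0],[0,-0.0001,-0.0015,0,0],[0,0,-0.0015,0,0],[0,-0.0001,-0.0015,0,0],[0,0,-0.0015,0,0],[0,-0.0001,-0.0015,0,0],[0,0,0,0,0],[0,0,0,0,0]],
  ],
)

```text
time: 19.4
tool_pos: [0.638, 0.1214, 0.0479]
tool_rot: [0.0, 0.717, 0.697, -0.0]
contact_force: [-0.1, -0.9, -0.7]
gripper_width: 0.113
grasp_force: 61.2
```

```bash
python3 -c "
from h import *
st()"
```

```text
t19.40 pos [638.  121.4  47.9] yawY-1.61 F [-0.12 -0.87 -0.67] T [-0.137  0.019 -0.01 ] w0.113 g61.2
```

Emit:
servo_tool(
  deltas=[
    [[0,0,-0.002,0,0],[0,-0.0001,-0.002,0,0],[0,0,-0.002,0,0],[0,-0.0001,-0.002,0,0],[0,0,-0.002,0,0],[0,-0.0001,-0.002,0,0],[0,0,0,0,0],[0,0,0,0,0]],
  ],
)

```text
time: 20.2
tool_pos: [0.6376, 0.1094, 0.0479]
tool_rot: [-0.0, 0.717, 0.697, -0.0]
contact_force: [0.9, -0.0, -1.5]
gripper_width: 0.116
grasp_force: 61.2
```

```bash
python3 -c "
from h import *
st()"
```

```text
t20.20 pos [637.6 109.4  47.9] yawY-1.62 F [ 0.92 -0.02 -1.5 ] T [-0.056 -0.012  0.009] w0.116 g61.2
```

Emit:
servo_tool(
  deltas=[
    [[0,0,-0.002,0,0],[0,0,-0.002,0,0],[0,-0.0001,-0.002,0,0],[0,0,-0.002,0,0],[0,0,-0.002,0,0],[0,-0.0001,-0.002,0,0],[0,0,0,0,0],[0,0,0,0,0]],
  ],
)

```text
time: 21.0
tool_pos: [0.6375, 0.0974, 0.0479]
tool_rot: [0.0, 0.717, 0.697, 0.0]
contact_force: [0.4, -0.6, -1.7]
gripper_width: 0.117
grasp_force: 61.2
```

```bash
python3 -c "
from h import *
st()"
```

```text
t21.00 pos [637.5  97.4  47.9] yawY-1.62 F [ 0.45 -0.6  -1.74] T [-0.089  0.05   0.024] w0.117 g61.2
```

Emit:
servo_tool(
  deltas=[
    [[0,0,-0.002,0,0],[0,-0.0001,-0.002,0,0],[0,0,-0.002,0,0],[0,-0.0001,-0.002,0,0],[0,0,-0.002,0,0],[0,-0.0001,-0.002,0,0],[0,0,0,0,0],[0,0,0,0,0]],
  ],
)

```text
time: 21.8
tool_pos: [0.6372, 0.0853, 0.0479]
tool_rot: [0.0, 0.717, 0.697, -0.0]
contact_force: [-0.3, 0.5, -1.5]
gripper_width: 0.115
grasp_force: 61.2
```

```bash
python3 -c "
from h import *
st()"
```

```text
t21.80 pos [637.2  85.3  47.9] yawY-1.62 F [-0.31  0.52 -1.54] T [-0.111  0.027 -0.016] w0.115 g61.2
```

Emit:
servo_tool(
  deltas=[
    [[0,0,-0.002,0,0],[0,-0.0001,-0.002,0,0],[0,0,-0.002,0,0],[0,-0.0001,-0.002,0,0],[0,0,-0.002,0,0],[0,-0.0001,-0.002,0,0],[0,0,0,0,0],[0,0,0,0,0]],
  ],
)

```text
time: 22.6
tool_pos: [0.6369, 0.0733, 0.0479]
tool_rot: [0.0, 0.717, 0.697, 0.0]
contact_force: [0.8, 0.0, -1.5]
gripper_width: 0.114
grasp_force: 61.2
```

```bash
python3 -c "
from h import *
st()"
```

```text
t22.60 pos [636.9  73.3  47.9] yawY-1.62 F [ 0.76  0.05 -1.52] T [-0.139  0.019 -0.024] w0.114 g61.2
```

Emit:
servo_tool(
  deltas=[
    [[0,0,-0.002,0,0],[0,0,-0.002,0,0],[0,-0.0001,-0.002,0,0],[0,0,-0.002,0,0],[0,-0.0001,-0.002,0,0],[0,0,-0.002,0,0],[0,0,-0.002,0,0],[0,0,0,0,0]],
  ],
)

```text
time: 23.4
tool_pos: [0.6367, 0.0591, 0.0479]
tool_rot: [0.0, 0.717, 0.697, -0.0]
contact_force: [-0.2, -0.6, -1.2]
gripper_width: 0.116
grasp_force: 61.2
```

```bash
python3 -c "
from h import *
st()"
```

```text
t23.40 pos [636.7  59.1  47.9] yawY-1.63 F [-0.19 -0.56 -1.24] T [-0.029 -0.035 -0.004] w0.116 g61.2
```

Emit:
servo_tool(
  deltas=[
    [[0,0,-0.002,0,0],[0,-0.0001,-0.002,0,0],[0,0,-0.002,0,0],[0,-0.0001,-0.002,0,0],[0,0,-0.002,0,0],[0,-0.0001,-0.002,0,0],[0,0,-0.002,0,0],[0,0,-0.002,0,0]],
  ],
)

```text
time: 24.2
tool_pos: [0.6364, 0.0433, 0.0479]
tool_rot: [0.0, 0.717, 0.697, 0.0]
contact_force: [0.4, 0.0, -0.9]
gripper_width: 0.114
grasp_force: 61.2
```

Emit:
servo_tool(
  deltas=[
    [[0,0,-0.003,0,0],[0,-0.0001,-0.003,0,0],[0,0,-0.003,0,0],[0,-0.0001,-0.003,0,0],[0,0,-0.003,0,0],[0,-0.0001,-0.003,0,0],[0,0,-0.002,0,0],[0,0,0,0,0]],
  ],
)

```text
time: 25.0
tool_pos: [0.6361, 0.0231, 0.0479]
tool_rot: [0.0, 0.717, 0.697, -0.0]
contact_force: [-0.6, 0.1, -1.9]
gripper_width: 0.115
grasp_force: 61.2
```

```bash
python3 - <<'E'
from h import *
st()
f=shot('scene','s2.png'); P,ok=cloud(f)
a=f['pixels'][180:320,250:440,::-1]
cv2.imwrite('pics/crop3.png',cv2.resize(a,None,fx=4,fy=4,interpolation=2))
E
```

```text
t25.00 pos [636.1  23.1  47.9] yawY-1.63 F [-0.63  0.06 -1.89] T [-0.16   0.035  0.002] w0.115 g61.2
```

View pics/crop3.png

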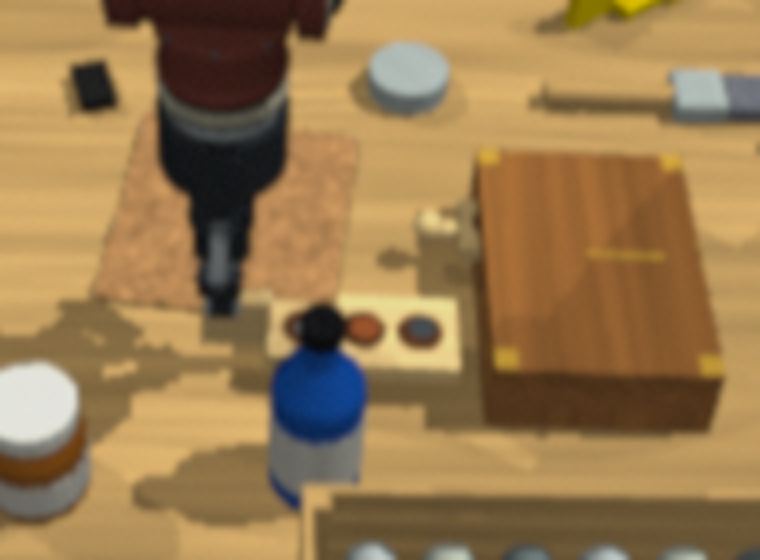

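The palette is fully out and level, its body at crop (365,335), clear of the chest and the bottle; the spare is still in place. Carrying it over to the mat.

Emit:
servo_tool(
  deltas=[
    [[0,0,-0.015,0.01,0],[0,0,-0.015,0.01,0],[0,-0.01,-0.015,0.01,0],[0,-0.025,-0.005,0,-1.3],[0,-0.03,-0.005,0,-1.4],[0,-0.03,-0.005,0,-1.4],[0,-0.025,-0.005,0,-1.3],[0,-0.0165,-0.005,0,-1.3]],
  ],
)

```text
time: 25.85
tool_pos: [0.4984, -0.0479, 0.079]
tool_rot: [0.001, 0.757, 0.653, 0.0]
contact_force: [0.0, -1.2, -0.9]
gripper_width: 0.115
grasp_force: 61.2
```

Emit:
servo_tool(
  deltas=[
    [[0,0,0,-0.005,0],[0,0,0,-0.01,0],[0,0,0,-0.01,0],[0,0,0,-0.01,0],[0,0,0,-0.005,0],[0,0,0,-0.003,0],[0,0,0,0,0],[0,0,0,0,0]],
  ],
)

```text
time: 26.65
tool_pos: [0.4999, -0.0465, 0.0351]
tool_rot: [0.0, 0.756, 0.654, 0.0]
contact_force: [-0.1, -0.2, -0.9]
gripper_width: 0.113
grasp_force: 61.2
```

```bash
python3 - <<'E'
from h import *
st()
f=shot('scene','s3.png'); P,ok=cloud(f)
hsv=cv2.cvtColor(f['pixels'],cv2.COLOR_RGB2HSV)
z=P[...,2]; m=ok&(z>.012)&(z<.035)&(abs(P[...,0]-.51)<.07)&(P[...,1]>-.03)&(P[...,1]<.12)
v,u=np.nonzero(m); Q=P[m]; print(len(Q)); A=np.c_[Q[:,:2]-[.51,.04],np.ones(len(Q))]; print('plane z',np.linalg.lstsq(A,Q[:,2],rcond=None)[0])
print(cv2.minAreaRect((Q[:,:2]*1000).astype(np.float32)))
E
```

```text
t26.65 pos [499.9 -46.5  35.1] yawY-8.30 F [-0.06 -0.24 -0.9 ] T [-0.11  -0.016  0.031] w0.113 g61.2
706
plane z [-0.03771018 -0.01356451  0.02035684]
((514.8471069335938, 35.912322998046875), (128.9303741455078, 61.57947540283203), 83.02792358398438)
```

Emit:
servo_tool(
  deltas=[
    [[0,0,0,-0.001,0],[0,0,0,-0.001,0],[0,0,0,-0.001,0],[0,0,0,-0.0005,0],[0,0,0,-0.0005,0],[0,0,0,-0.0005,0],[0,0,0,0,0],[0,0,0,0,0]],
  ],
)

```text
time: 27.5
tool_pos: [0.4996, -0.0465, 0.0304]
tool_rot: [-0.0, 0.756, 0.654, -0.0]
contact_force: [0.0, -0.1, -1.6]
gripper_width: 0.114
grasp_force: 61.2
```

Emit:
servo_tool(
  deltas=[
    [[0,0,0,-0.0005,0],[0,0,0,-0.0005,0],[0,0,0,0,0],[0,0,0,0,0],[0,0,0,0,0],[0,0,0,0,0],[0,0,0,0,0],[0,0,0,0,0]],
  ],
)

```text
time: 28.3
tool_pos: [0.4996, -0.0466, 0.0295]
tool_rot: [0.0, 0.756, 0.654, 0.0]
contact_force: [1.0, -0.5, -1.0]
gripper_width: 0.114
grasp_force: 61.2
```

```bash
python3 -c "
from h import *
st()"
```

```text
t28.30 pos [499.6 -46.6  29.5] yawY-8.31 F [ 1.05 -0.45 -0.98] T [-0.057 -0.017 -0.085] w0.114 g61.2
```

Emit:
servo_tool(
  deltas=[
    [[0,0,0,-0.0005,0],[0,0,0,-0.0005,0],[0,0,0,0,0],[0,0,0,0,0],[0,0,0,0,0],[0,0,0,0,0],[0,0,0,0,0],[0,0,0,0,0]],
  ],
)

```text
time: 29.1
tool_pos: [0.4998, -0.0467, 0.029]
tool_rot: [0.0, 0.756, 0.654, -0.0]
contact_force: [-3.0, 0.5, 4.8]
gripper_width: 0.113
grasp_force: 62.0
```

```bash
python3 -c "
from h import *
st()"
```

```text
t29.10 pos [499.8 -46.7  29. ] yawY-8.31 F [-2.96  0.5   4.77] T [ 0.047  0.47  -0.016] w0.113 g62.0
```

Emit:
servo_tool(
  deltas=[
    [[15,0,0,0,0],[20,0,0,0,0],[30,0,0,0,0],[40,0,0,0,0],[40,0,0,0,0],[40,0,0,0.01,0],[40,0,0,0.02,0],[40,0,0,0.03,0]],
  ],
)

```text
time: 29.9
tool_pos: [0.4981, -0.0462, 0.0879]
tool_rot: [-0.002, 0.757, 0.654, -0.001]
contact_force: [0.1, 0.2, -0.3]
gripper_width: 0.402
grasp_force: 0.0
```

Emit:
servo_tool(
  deltas=[
    [[40,0,0,0.03,0],[100,0.003,0.02,0.01,0],[100,0.003,0.02,0,0],[100,0.004,0.024,0,0],[100,0.003,0.02,0,0],[100,0,0,0,0],[100,0,0,0,0],[100,0,0,0,0]],
  ],
)

```text
time: 30.7
tool_pos: [0.5125, 0.0368, 0.1287]
tool_rot: [0.0, 0.757, 0.654, -0.0]
contact_force: [0.2, 0.5, -0.5]
gripper_width: 0.999
grasp_force: 0.0
```

```bash
python3 - <<'E'
from h import *
st()
f=shot('scene','s4.png'); P,ok=cloud(f); z=P[...,2]
m=ok&(z>.009)&(z<.028)&(abs(P[...,0]-.512)<.06)&(P[...,1]>-.04)&(P[...,1]<.12)
Q=P[m]; A=np.c_[Q[:,:2]-[.51,.04],np.ones(len(Q))]; print(len(Q),'plane',np.linalg.lstsq(A,Q[:,2],rcond=None)[0])
hsv=cv2.cvtColor(f['pixels'],cv2.COLOR_RGB2HSV)
a=f['pixels'][180:300,230:400,::-1]; cv2.imwrite('pics/crop4.png',cv2.resize(a,None,fx=4,fy=4,interpolation=2))
for p in [(.512,.038,.018),(.512,.038,.004)]: print(proj(f,p))
u0,v0=map(int,proj(f,(.512,.06,.018))); print(hsv[v0,u0-20:u0+24:4].tolist())
E
```

```text
t30.70 pos [512.5  36.8 128.7] yawY-8.34 F [ 0.15  0.46 -0.51] T [-0.042 -0.01  -0.011] w0.999 g0.0
695 plane [-0.01261473 -0.01282197  0.01511131]
(np.float64(311.92873447958465), np.float64(228.9466495441067))
(np.float64(311.8827424133376), np.float64(232.4028826784098))
[[85, 23, 121], [25, 14, 112], [18, 114, 192], [11, 181, 148], [11, 183, 159], [20, 109, 223], [17, 116, 130], [19, 65, 110], [21, 105, 225], [19, 116, 196], [19, 129, 192]]
```

View pics/crop4.png

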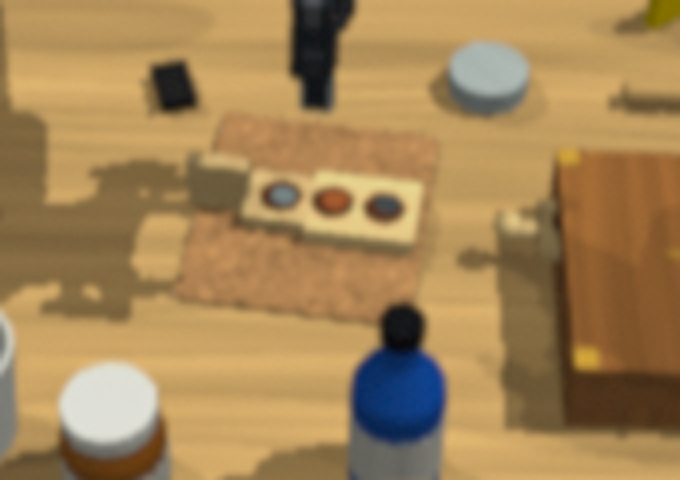

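The palette lies flat on the mat, body at crop (330,207) and blade at (220,180), released with the fingers well above it. I'll check the axial offset, and the cradle from this view.

```bash
python3 - <<'E'
from h import *
f=dict(np.load('pics/s4.png.npz')); P,ok=cloud(f); z=P[...,2]
hsv=cv2.cvtColor(f['pixels'],cv2.COLOR_RGB2HSV)
m=((hsv[...,2]>205)&(abs(P[...,0]-.512)<.05)&(P[...,1]>-.04)&(P[...,1]<.115)).astype(np.uint8)
m=cv2.morphologyEx(m,cv2.MORPH_CLOSE,np.ones((9,9)))
n,l,s,c=cv2.connectedComponentsWithStats(m); i=1+s[1:,4].argmax()
v,u=np.nonzero(l==i); W=np.array([ray(f,a,b,.018)[:2]*1000 for a,b in zip(u,v)])
a=np.radians(81.7); e=np.array([np.cos(a),np.sin(a)]); n_=np.array([-e[1],e[0]]); o=np.array([512.2,37.9])
print('palette ax',np.percentile((W-o)@e,[1,99]),'lat',np.percentile((W-o)@n_,[1,99]),cv2.minAreaRect(W.astype(np.float32)))
v,u=np.nonzero(ok&(abs(z-.052)<.006)&(P[...,0]>.35)&(P[...,0]<.55)&(P[...,1]<-.25)&(P[...,1]>-.48))
W=np.array([ray(f,a,b,.052)[:2]*1000 for a,b in zip(u,v)])
for d in(59,60,61,62):
    a=np.radians(d); e=np.array([np.cos(a),np.sin(a)]); n_=np.array([-e[1],e[0]])
    k=np.sort((W-[497.5,-298.8])@n_); g=np.diff(k[20:-20]).argmax()+20
    print(d,len(W),'lat',k[[3,g,g+1,-4]].round(1),'ax',np.percentile((W-[497.5,-298.8])@e,[1,99]).round(1))
E
```

```text
palette ax [-49.04814504  60.89553093] lat [-29.38549251  24.35112993] ((514.9835205078125, 42.05866241455078), (115.1755599975586, 55.314205169677734), 81.50434112548828)
59 318 lat [-50.9 -15.1   3.9  38.9] ax [-120.8  -60.4]
60 318 lat [-49.4 -13.8   5.2  40.9] ax [-120.6  -60.7]
61 318 lat [-47.9 -12.5   6.5  42.8] ax [-120.3  -60.8]
62 318 lat [-46.5 -11.2   7.8  44.3] ax [-120.4  -60.9]
```

Emit:
servo_tool(
  deltas=[
    [[80,0,0.004,-0.02,0],[80,0,0,-0.025,0],[80,0,0,-0.025,0],[80,0,0,-0.02,0],[80,0,0,-0.01,0],[80,0,0,-0.006,0],[80,0,0,0,0],[80,0,0,0,0]],
  ],
)

```text
time: 31.55
tool_pos: [0.5134, 0.0412, 0.0234]
tool_rot: [0.001, 0.757, 0.654, 0.001]
contact_force: [0.9, 0.2, -0.5]
gripper_width: 0.802
grasp_force: 0.0
```

Emit:
servo_tool(
  deltas=[
    [[80,0,0,-0.001,0],[80,0,0,-0.001,0],[80,0,0,-0.001,0],[80,0,0,0,0],[80,0,0,0,0],[80,0,0,0,0],[80,0,0,0,0],[80,0,0,0,0]],
  ],
)

```text
time: 32.35
tool_pos: [0.5126, 0.0415, 0.0194]
tool_rot: [-0.0, 0.756, 0.654, 0.0]
contact_force: [0.2, 0.3, -0.4]
gripper_width: 0.799
grasp_force: 0.0
```

```bash
python3 -c "
from h import *
st()"
```

```text
t32.35 pos [512.6  41.5  19.4] yawY-8.31 F [ 0.23  0.33 -0.41] T [-0.034  0.005  0.02 ] w0.799 g0.0
```

Emit:
servo_tool(
  deltas=[
    [[80,0,0,-0.001,0],[80,0,0,-0.001,0],[80,0,0,-0.0005,0],[80,0,0,0,0],[80,0,0,0,0],[80,0,0,0,0],[80,0,0,0,0],[80,0,0,0,0]],
  ],
)

```text
time: 33.15
tool_pos: [0.5126, 0.0415, 0.017]
tool_rot: [0.0, 0.756, 0.654, 0.0]
contact_force: [0.7, 0.0, -0.4]
gripper_width: 0.799
grasp_force: 0.0
```

```bash
python3 -c "
from h import *
st()"
```

```text
t33.15 pos [512.6  41.5  17. ] yawY-8.31 F [ 0.7   0.03 -0.38] T [0.012 0.042 0.025] w0.799 g0.0
```

Emit:
servo_tool(
  deltas=[
    [[72,0,0,0,0],[70,0,0,0,0],[68,0,0,0,0],[66,0,0,0,0],[60,0,0,0,0],[0,0,0,0,0],[0,0,0,0,0],[0,0,0,0,0]],
  ],
)

```text
time: 33.95
tool_pos: [0.5126, 0.0415, 0.0169]
tool_rot: [0.0, 0.756, 0.654, -0.0]
contact_force: [0.4, -0.2, 0.7]
gripper_width: 0.095
grasp_force: 0.0
```

```bash
python3 -c "
from h import *
st()"
```

```text
t33.95 pos [512.6  41.5  16.9] yawY-8.31 F [ 0.45 -0.16  0.66] T [-0.005 -0.015  0.016] w0.095 g0.0
```

```bash
python3 - <<'E'
from h import *
f=shot('scene','s5.png'); g=shot('top','t5.png'); st()
a=f['pixels'][180:300,230:400,::-1]; b=g['pixels'][150:260,270:380,::-1]
cv2.imwrite('pics/crop5.png',np.hstack([cv2.resize(a,(480,340),interpolation=2),cv2.resize(b,(320,340),interpolation=2)]))
E
```

```text
t34.05 pos [512.6  41.4  16.9] yawY-8.31 F [-0.62  0.67 -0.56] T [ 0.022  0.006 -0.   ] w0.002 g0.0
```

View pics/crop5.png

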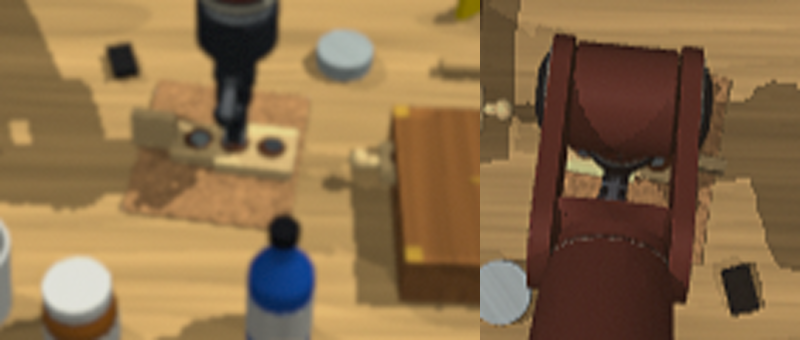

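The crop shows the fingers shut over the middle of the body, at crop (235,135), and the palette apparently unmoved. Checking the heights in the depth data.

```bash
python3 - <<'E'
from h import *
for n in('s4','s5'):
    f=dict(np.load(f'pics/{n}.png.npz')); P,ok=cloud(f); z=P[...,2]
    for nm,y0,y1 in(('back',.065,.09),('front',-.015,.01)):
        m=ok&(abs(P[...,0]-.512)<.018)&(P[...,1]>y0)&(P[...,1]<y1); print(n,nm,m.sum(),np.percentile(z[m],[10,50,90]).round(4))
    hsv=cv2.cvtColor(f['pixels'],cv2.COLOR_RGB2HSV)
    m=((hsv[...,2]>190)&(abs(P[...,0]-.512)<.06)&(P[...,1]>.058)&(P[...,1]<.13)).astype(np.uint8)
    v,u=np.nonzero(m); W=np.array([ray(f,a,b,.018)[:2]*1000 for a,b in zip(u,v)]); print('back part',len(W),np.percentile(W,[2,98],axis=0).round(1).tolist())
    m=ok&(abs(P[...,0]-.485)<.03)&(P[...,1]>-.09)&(P[...,1]<-.03)&(z>.03)&(z<.06); print('blade',P[m].mean(0))
f=dict(np.load('pics/s5.png.npz')); P,ok=cloud(f)
for v in range(206,246,2): print(v,[(int(1000*P[v,u,0]),int(1000*P[v,u,1]),int(1000*P[v,u,2])) for u in(305,309,312,315,319)])
E
```

```text
s4 back 267 [0.0145 0.3494 0.4592]
s4 front 292 [0.0137 0.353  0.4568]
back part 298 [[475.8, 60.3], [590.0, 126.1]]
blade [ 0.50431701 -0.04626808  0.03926047]
s5 back 242 [0.0144 0.2342 0.3519]
s5 front 315 [0.0129 0.3088 0.3513]
back part 226 [[475.7, 60.3], [548.4, 126.5]]
blade [ 0.50513702 -0.04505003  0.03945671]
206 [(530, 19, 122), (552, 29, 144), (550, 37, 142), (552, 44, 144), (535, 55, 127)]
208 [(533, 19, 118), (552, 30, 137), (550, 37, 135), (552, 45, 137), (535, 55, 121)]
210 [(419, 16, 0), (554, 30, 131), (551, 37, 129), (552, 45, 130), (536, 55, 115)]
212 [(427, 16, 0), (556, 30, 126), (556, 37, 126), (549, 45, 120), (531, 55, 103)]
214 [(436, 17, 0), (557, 30, 121), (562, 37, 126), (540, 45, 104), (529, 55, 93)]
216 [(445, 17, 1), (566, 30, 122), (563, 37, 120), (532, 45, 89), (442, 57, 0)]
218 [(455, 17, 3), (569, 30, 118), (568, 37, 117), (561, 45, 110), (449, 58, -1)]
220 [(571, 20, 113), (574, 30, 116), (574, 37, 116), (571, 45, 113), (460, 57, 1)]
222 [(571, 20, 106), (575, 30, 110), (578, 38, 113), (566, 45, 101), (468, 57, 1)]
224 [(491, 18, 16), (561, 30, 88), (566, 38, 93), (562, 45, 90), (489, 57, 15)]
226 [(496, 18, 13), (523, 29, 41), (531, 38, 50), (551, 45, 71), (497, 57, 15)]
228 [(506, 18, 15), (524, 30, 34), (528, 38, 39), (524, 46, 34), (501, 57, 10)]
230 [(513, 18, 14), (520, 30, 22), (532, 38, 35), (523, 46, 26), (510, 57, 13)]
232 [(520, 19, 14), (520, 30, 14), (521, 38, 16), (520, 46, 14), (522, 57, 17)]
234 [(526, 19, 13), (528, 30, 15), (529, 38, 16), (529, 46, 16), (527, 57, 14)]
236 [(532, 19, 11), (534, 30, 13), (536, 38, 16), (533, 46, 13), (536, 57, 16)]
238 [(532, 19, 2), (540, 30, 12), (541, 38, 13), (540, 46, 12), (543, 57, 15)]
240 [(537, 19, 0), (540, 30, 4), (543, 38, 7), (543, 46, 7), (543, 57, 7)]
242 [(543, 19, 0), (546, 30, 2), (542, 38, -1), (543, 46, 0), (548, 57, 5)]
244 [(551, 19, 0), (552, 30, 1), (553, 38, 3), (549, 46, -1), (553, 57, 2)]
```

```bash
python3 - <<'E'
from h import *
for n,tx,ty,r in(('s1',.634,.156,.06),('s4',.5125,.037,.1),('s5',.5126,.0415,.06)):
    f=dict(np.load(f'pics/{n}.png.npz')); P,ok=cloud(f); g=f['pixels'].max(-1)
    m=ok&(abs(P[...,0]-tx)<r)&(abs(P[...,1]-ty)<.016)&(P[...,2]>.012)&(P[...,2]<.3)&(f['pixels'].astype(int).max(-1)-f['pixels'].astype(int).min(-1)<30)
    v,u=np.nonzero(m); o=np.argsort(-v)[:400:20]
    print(n,[(int(v[i]),int(u[i]),*(P[v[i],u[i]]*1000).astype(int)) for i in o])
E
```

```text
s1 [(260, 363, np.int64(651), np.int64(165), np.int64(57)), (258, 359, np.int64(656), np.int64(153), np.int64(71)), (256, 362, np.int64(675), np.int64(156), np.int64(100)), (254, 359, np.int64(687), np.int64(147), np.int64(122)), (248, 358, np.int64(692), np.int64(142), np.int64(148)), (246, 359, np.int64(657), np.int64(149), np.int64(115)), (245, 360, np.int64(657), np.int64(151), np.int64(119)), (243, 361, np.int64(678), np.int64(149), np.int64(150)), (242, 360, np.int64(665), np.int64(149), np.int64(138)), (240, 356, np.int64(655), np.int64(141), np.int64(134)), (239, 367, np.int64(676), np.int64(162), np.int64(161)), (237, 359, np.int64(672), np.int64(144), np.int64(163)), (236, 366, np.int64(676), np.int64(159), np.int64(172)), (234, 359, np.int64(671), np.int64(144), np.int64(172)), (233, 368, np.int64(668), np.int64(164), np.int64(172)), (232, 361, np.int64(671), np.int64(147), np.int64(179)), (230, 370, np.int64(670), np.int64(167), np.int64(185)), (229, 361, np.int64(670), np.int64(147), np.int64(188)), (227, 371, np.int64(670), np.int64(168), np.int64(194)), (226, 362, np.i
[... 1585 characters left out ...]
p.int64(35), np.int64(123)), (211, 316, np.int64(542), np.int64(47), np.int64(117)), (209, 318, np.int64(535), np.int64(52), np.int64(117)), (207, 313, np.int64(552), np.int64(40), np.int64(140)), (206, 309, np.int64(552), np.int64(29), np.int64(144)), (204, 316, np.int64(543), np.int64(47), np.int64(142)), (202, 317, np.int64(551), np.int64(49), np.int64(157)), (201, 310, np.int64(550), np.int64(32), np.int64(159)), (199, 308, np.int64(549), np.int64(27), np.int64(164)), (198, 314, np.int64(550), np.int64(42), np.int64(169)), (196, 312, np.int64(553), np.int64(37), np.int64(178)), (195, 313, np.int64(551), np.int64(39), np.int64(180)), (193, 311, np.int64(552), np.int64(34), np.int64(187))]
```

The palette has not moved. The depth data shows the fingertips standing about level with the TCP, not 14 mm ahead of it, so the fingers closed just above the body. I'll reopen, go down by feel to the mat, then close.

Emit:
servo_tool(
  deltas=[
    [[0,0,0,0.01,0],[40,0,0,0.015,0],[80,0,0,0,0],[80,0,0,0,0],[80,0,0,0,0],[80,0,0,0,0],[80,0,0,0,0],[80,0,0,0,0]],
  ],
)

```text
time: 34.85
tool_pos: [0.5123, 0.0415, 0.0415]
tool_rot: [-0.0, 0.756, 0.654, -0.0]
contact_force: [0.1, -0.2, -0.0]
gripper_width: 0.798
grasp_force: 0.0
```

Emit:
servo_tool(
  deltas=[
    [[78,0,0,-0.01,0],[78,0,0,-0.01,0],[78,0,0,-0.005,0],[78,0,0,-0.003,0],[78,0,0,-0.002,0],[78,0,0,-0.002,0],[78,0,0,0,0],[78,0,0,0,0]],
  ],
)

```text
time: 35.65
tool_pos: [0.5128, 0.0414, 0.0101]
tool_rot: [0.0, 0.756, 0.654, 0.0]
contact_force: [0.1, 0.4, -0.2]
gripper_width: 0.78
grasp_force: 0.0
```

```bash
python3 - <<'E'
from h import *
st(); f=shot('scene','s6.png'); P,ok=cloud(f)
a=f['pixels'][190:260,260:360,::-1]; cv2.imwrite('pics/crop6.png',cv2.resize(a,None,fx=7,fy=7,interpolation=2))
m=ok&(P[...,0]>.53)&(P[...,0]<.58)&(abs(P[...,1]-.04)<.02)&(P[...,2]>.022)&(P[...,2]<.08); v,u=np.nonzero(m); o=np.argsort(-v)[:12]
print([(int(v[i]),int(u[i]),*(P[v[i],u[i]]*1000).astype(int).tolist()) for i in o])
E
```

```text
t35.65 pos [512.8  41.4  10.1] yawY-8.31 F [ 0.1   0.41 -0.22] T [-0.025  0.02   0.056] w0.780 g0.0
[(239, 314, 554, 43, 24), (239, 312, 559, 38, 29), (239, 311, 560, 35, 30), (239, 313, 557, 41, 27), (239, 310, 554, 33, 23), (238, 308, 558, 27, 31), (238, 307, 551, 25, 23), (238, 309, 557, 30, 31), (238, 310, 559, 33, 32), (238, 314, 554, 43, 28), (238, 312, 560, 38, 34), (238, 311, 560, 35, 34)]
```

View pics/crop6.png

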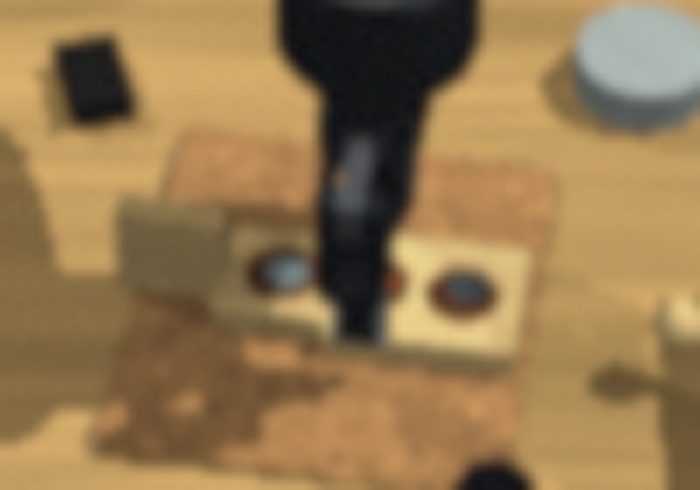

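The crop shows the near finger at (362,330), just back of the shoulder and outside the body edge, its tip about 15 mm above the TCP height. Continuing down by feel.

Emit:
servo_tool(
  deltas=[
    [[78,0,0.001,-0.002,0],[78,0,0.001,-0.002,0],[78,0,0,-0.002,0],[78,0,0,-0.002,0],[78,0,0,-0.001,0],[78,0,0,-0.001,0],[78,0,0,0,0],[78,0,0,0,0]],
  ],
)

```text
time: 36.5
tool_pos: [0.5126, 0.0434, -0.0001]
tool_rot: [0.0, 0.757, 0.654, 0.0]
contact_force: [-0.3, -0.3, 0.4]
gripper_width: 0.783
grasp_force: 0.0
```

Emit:
servo_tool(
  deltas=[
    [[78,0,0,-0.001,0],[78,0,0,-0.001,0],[78,0,0,-0.001,0],[78,0,0,0,0],[78,0,0,0,0],[78,0,0,0,0],[78,0,0,0,0],[78,0,0,0,0]],
  ],
)

```text
time: 37.3
tool_pos: [0.5126, 0.0435, -0.0031]
tool_rot: [-0.0, 0.756, 0.654, 0.0]
contact_force: [0.1, -0.2, -0.4]
gripper_width: 0.782
grasp_force: 0.0
```

```bash
python3 - <<'E'
from h import *
st(); f=shot('scene','s7.png'); P,ok=cloud(f)
m=ok&(P[...,0]>.54)&(P[...,0]<.58)&(abs(P[...,1]-.04)<.02)&(P[...,2]>.003)&(P[...,2]<.08)&(f['pixels'].max(-1)<80); v,u=np.nonzero(m); o=np.argsort(-v)[:12]
print([(int(v[i]),int(u[i]),*(P[v[i],u[i]]*1000).astype(int).tolist()) for i in o])
E
```

```text
t37.30 pos [512.6  43.5  -3.1] yawY-8.31 F [ 0.09 -0.17 -0.37] T [-0.014 -0.054 -0.   ] w0.782 g0.0
[(241, 313, 559, 41, 21), (241, 312, 561, 38, 23), (241, 311, 557, 35, 19), (241, 314, 553, 44, 14), (241, 310, 559, 33, 20), (240, 309, 560, 30, 26), (240, 311, 557, 35, 23), (240, 310, 558, 33, 24), (240, 314, 555, 44, 21), (240, 313, 559, 41, 25), (240, 312, 561, 38, 27), (239, 313, 563, 41, 33)]
```

Emit:
servo_tool(
  deltas=[
    [[78,0,0,-0.001,0],[78,0,0,-0.001,0],[78,0,0,-0.001,0],[78,0,0,-0.001,0],[78,0,0,0,0],[78,0,0,0,0],[78,0,0,0,0],[78,0,0,0,0]],
  ],
)

```text
time: 38.15
tool_pos: [0.5126, 0.0435, -0.007]
tool_rot: [0.0, 0.756, 0.654, 0.0]
contact_force: [0.3, -0.6, 0.4]
gripper_width: 0.779
grasp_force: 0.0
```

```bash
python3 -c "
from h import *
st()"
```

```text
t38.15 pos [512.6  43.5  -7. ] yawY-8.31 F [ 0.35 -0.6   0.4 ] T [-0.037 -0.033 -0.019] w0.779 g0.0
```

Emit:
servo_tool(
  deltas=[
    [[76,0,0,-0.001,0],[76,0,0,-0.001,0],[76,0,0,-0.0005,0],[76,0,0,0,0],[76,0,0,0,0],[76,0,0,0,0],[76,0,0,0,0],[76,0,0,0,0]],
  ],
)

```text
time: 38.95
tool_pos: [0.5126, 0.0435, -0.0096]
tool_rot: [0.0, 0.756, 0.654, 0.0]
contact_force: [-0.1, -0.2, -0.0]
gripper_width: 0.763
grasp_force: 0.0
```

```bash
python3 - <<'E'
from h import *
st(); f=shot('scene','s8.png'); P,ok=cloud(f)
a=f['pixels'][200:260,270:350,::-1]; cv2.imwrite('pics/crop8.png',cv2.resize(a,None,fx=8,fy=8,interpolation=2))
E
```

```text
t38.95 pos [512.6  43.5  -9.6] yawY-8.31 F [-0.08 -0.22 -0.04] T [ 0.04  -0.007  0.012] w0.763 g0.0
```

View pics/crop8.png

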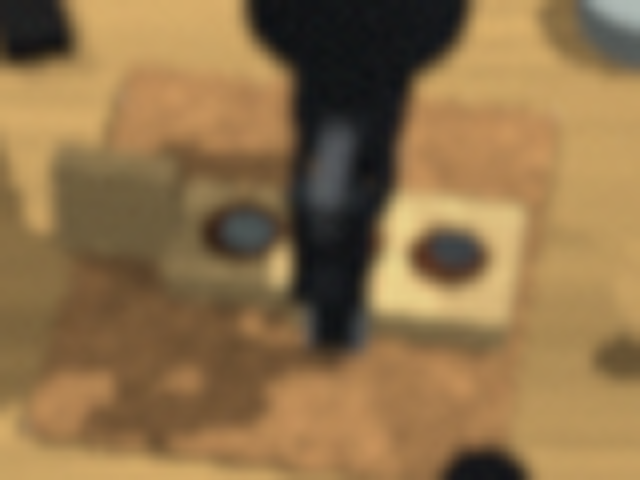

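The crop shows the near fingertip at (335,345), now past the body's lower edge and close to the mat. Going a little lower by feel.

Emit:
servo_tool(
  deltas=[
    [[76,0,0,-0.0005,0],[76,0,0,-0.0005,0],[76,0,0,-0.0005,0],[76,0,0,-0.0005,0],[76,0,0,-0.0005,0],[76,0,0,0,0],[76,0,0,0,0],[76,0,0,0,0]],
  ],
)

```text
time: 39.8
tool_pos: [0.5127, 0.0434, -0.0107]
tool_rot: [-0.0, 0.756, 0.654, -0.0]
contact_force: [-5.5, 0.2, 10.6]
gripper_width: 0.762
grasp_force: 5.5
```

```bash
python3 -c "
from h import *
st()"
```

```text
t39.80 pos [512.7  43.4 -10.7] yawY-8.30 F [-5.48  0.24 10.63] T [-0.074  0.821 -0.005] w0.762 g5.5
```

Mat contact is at TCP −10 mm. Backing off about 2.5 mm and closing.

Emit:
servo_tool(
  deltas=[
    [[76,0,0,0.002,0],[76,0,0,0.0025,0],[72,0,0,0,0],[70,0,0,0,0],[68,0,0,0,0],[66,0,0,0,0],[64,0,0,0,0],[62,0,0,0,0]],
  ],
)

```text
time: 40.6
tool_pos: [0.5129, 0.0434, -0.0072]
tool_rot: [0.0, 0.756, 0.654, 0.0]
contact_force: [-0.1, 0.2, 2.5]
gripper_width: 0.642
grasp_force: 63.7
```

```bash
python3 -c "
from h import *
st()"
```

```text
t40.60 pos [512.9  43.4  -7.2] yawY-8.31 F [-0.07  0.2   2.48] T [0.031 0.085 0.057] w0.642 g63.7
```

Emit:
servo_tool(
  deltas=[
    [[0,0,0,0.002,0],[0,0,0,0.005,0],[0,0,0,0.01,0],[0,0,0,0.015,0],[0,0,0,0.02,0],[0,0,0,0.013,0],[0,0,0,0.005,0],[0,0,0,0,0]],
  ],
)

```text
time: 41.4
tool_pos: [0.5134, 0.0434, 0.0638]
tool_rot: [0.001, 0.756, 0.654, 0.001]
contact_force: [-0.5, -0.3, -1.8]
gripper_width: 0.637
grasp_force: 63.5
```

```bash
python3 - <<'E'
from h import *
st(); f=shot('scene','s9.png'); P,ok=cloud(f)
for y0,y1 in((.07,.085),(-.01,.01)):
    m=ok&(abs(P[...,0]-.515)<.015)&(P[...,1]>y0)&(P[...,1]<y1)&(P[...,2]<.12); print(np.percentile(P[...,2][m],[20,50,80]).round(4))
E
```

```text
t41.40 pos [513.4  43.4  63.8] yawY-8.31 F [-0.53 -0.29 -1.84] T [ 0.037 -0.06  -0.013] w0.637 g63.5
[0.0008 0.0442 0.0868]
[0.0012 0.0811 0.0862]
```

It is lifted and level. Moving to the cradle.

Emit:
servo_tool(
  deltas=[
    [[0,0,-0.01,0,-0.6],[0,-0.001,-0.02,0,-1.2],[0,-0.001,-0.025,0,-1.7],[0,-0.001,-0.028,0,-1.8],[0,-0.001,-0.03,0,-2],[0,-0.001,-0.03,0,-2],[0,-0.001,-0.03,0,-2],[0,-0.001,-0.03,0,-2]],
  ],
)

```text
time: 42.25
tool_pos: [0.5044, -0.1611, 0.0612]
tool_rot: [-0.001, 0.828, 0.561, -0.001]
contact_force: [-0.5, 0.2, -1.8]
gripper_width: 0.636
grasp_force: 63.4
```

Emit:
servo_tool(
  deltas=[
    [[0,-0.001,-0.03,0,-2],[0,-0.001,-0.03,0,-2],[0,-0.001,-0.03,0,-1.5],[0,-0.001,-0.024,0,-1.2],[0,-0.001,-0.014,0,-1],[0,-0.001,-0.0064,0,0],[0,0,0,0,0],[0,0,0,0,0]],
  ],
)

```text
time: 43.05
tool_pos: [0.4993, -0.2931, 0.062]
tool_rot: [-0.001, 0.863, 0.505, -0.0]
contact_force: [0.5, 0.7, -0.9]
gripper_width: 0.641
grasp_force: 63.4
```

```bash
python3 - <<'E'
from h import *
st(); f=shot('scene','s10.png'); P,ok=cloud(f); z=P[...,2]
def pts(m,h):
    v,u=np.nonzero(m); return np.array([ray(f,a,b,h)[:2]*1000 for a,b in zip(u,v)])
a=np.radians(60.7); e=np.array([np.cos(a),np.sin(a)]); n_=np.array([-e[1],e[0]]); o=np.array([.4975,-.2988])
L=(P[...,:2]-o)
hsv=cv2.cvtColor(f['pixels'],cv2.COLOR_RGB2HSV)
near=ok&(np.linalg.norm(L,axis=-1)<.16)
for nm,m in (('pal top',near&(abs(z-.086)<.006)&(hsv[...,1]>70)),('blade',near&(z>.095)&(z<.122)&((L@e)<-.05)),('blocks',near&(abs(z-.050)<.005)&((L@e)<-.05))):
    Q=L[m]*1000; print(nm,m.sum(),'ax',np.percentile(Q@e,[2,98]).round(1),'lat',np.percentile(Q@n_,[2,50,98]).round(1))
m=near&(abs(z-.086)<.006)&(hsv[...,1]>70); print(cv2.minAreaRect((P[m][:,:2]*1000).astype(np.float32)))
m=near&(abs(z-.05)<.005)&((L@e)<-.05); k=np.sort(L[m]@n_*1000); i=np.diff(k[10:-10]).argmax()+10; print('gap',k[i],k[i+1],k[3],k[-4])
E
```

```text
t43.05 pos [ 499.3 -293.1   62. ] yawY-29.28 F [ 0.51  0.68 -0.92] T [-0.001 -0.026  0.014] w0.641 g63.4
pal top 427 ax [-22.1  64.3] lat [-29.4   0.7  27.6]
blade 63 ax [-97.7 -61.8] lat [-8.  -5.1  4.2]
blocks 74 ax [-115.8  -63.9] lat [-46.6 -41.4 -15.7]
((483.61956787109375, -302.38214111328125), (164.067138671875, 67.33939361572266), 49.42136764526367)
gap -37.005539958167425 -35.59920329620604 -45.840269119956105 -18.3743660873671
```

Emit:
servo_tool(
  deltas=[
    [[0,0.001,-0.001,0,0],[0,0,0,-0.006,0],[0,0,0,-0.01,0],[0,0,0,-0.01,0],[0,0,0,-0.01,0],[0,0,0,-0.006,0],[0,0,0,0,0],[0,0,0,0,0]],
  ],
)

```text
time: 43.9
tool_pos: [0.5005, -0.295, 0.0202]
tool_rot: [-0.0, 0.863, 0.505, -0.0]
contact_force: [0.2, 0.4, -1.1]
gripper_width: 0.636
grasp_force: 63.4
```

```bash
python3 - <<'E'
from h import *
st(); f=shot('scene','s11.png'); P,ok=cloud(f); z=P[...,2]
a=np.radians(60.7); e=np.array([np.cos(a),np.sin(a)]); n_=np.array([-e[1],e[0]]); o=np.array([.4975,-.2988])
L=(P[...,:2]-o); near=ok&(np.linalg.norm(L,axis=-1)<.16)
hsv=cv2.cvtColor(f['pixels'],cv2.COLOR_RGB2HSV); wood=hsv[...,1]>60
for nm,m in (('pal',near&wood&(abs(z-.044)<.006)),('blade',near&wood&(z>.062)&(z<.085)&((L@e)<-.05)),('blk',near&~wood&(abs(z-.050)<.005)&((L@e)<-.05)),('walls',near&~wood&(abs(z-.024)<.005))):
    Q=L[m]*1000; print(nm,m.sum(),'ax',np.percentile(Q@e,[2,98]).round(1),'lat',np.percentile(Q@n_,[2,50,98]).round(1))
E
```

```text
t43.90 pos [ 500.5 -295.    20.2] yawY-29.32 F [ 0.17  0.42 -1.12] T [ 0.06  -0.038 -0.02 ] w0.636 g63.4
pal 420 ax [-19.1  63.3] lat [-31.   -1.1  25.9]
blade 51 ax [-98.2 -63.1] lat [-9.3 -5.3  3.2]
blk 68 ax [-113.7  -64.8] lat [-47.  -41.1  23.5]
walls 243 ax [-103.7   81.4] lat [-46.2 -34.   39.4]
```

Emit:
servo_tool(
  deltas=[
    [[0,0,0,-0.004,0],[0,0,0,-0.005,0],[0,0,0,-0.005,0],[0,0,0,-0.003,0],[0,0,0,-0.002,0],[0,0,0,-0.001,0],[0,0,0,0,0],[0,0,0,0,0]],
  ],
)

```text
time: 44.75
tool_pos: [0.5007, -0.295, 0.0006]
tool_rot: [0.0, 0.863, 0.505, 0.0]
contact_force: [0.8, -0.8, -0.6]
gripper_width: 0.64
grasp_force: 63.4
```

Emit:
servo_tool(
  deltas=[
    [[0,0,0,-0.0005,0],[0,0,0,-0.0005,0],[0,0,0,-0.0005,0],[0,0,0,0,0],[0,0,0,0,0],[0,0,0,0,0],[0,0,0,0,0],[0,0,0,0,0]],
  ],
)

```text
time: 45.55
tool_pos: [0.5006, -0.295, -0.0011]
tool_rot: [0.0, 0.863, 0.505, 0.0]
contact_force: [0.4, 0.4, -1.9]
gripper_width: 0.639
grasp_force: 63.4
```

```bash
python3 -c "
from h import *
st()"
```

```text
t45.55 pos [ 500.6 -295.    -1.1] yawY-29.31 F [ 0.38  0.36 -1.91] T [ 0.002 -0.002 -0.037] w0.639 g63.4
```

Emit:
servo_tool(
  deltas=[
    [[0,0,0,-0.0005,0],[0,0,0,-0.0005,0],[0,0,0,-0.0005,0],[0,0,0,0,0],[0,0,0,0,0],[0,0,0,0,0],[0,0,0,0,0],[0,0,0,0,0]],
  ],
)

```text
time: 46.35
tool_pos: [0.5006, -0.295, -0.0026]
tool_rot: [0.0, 0.863, 0.505, -0.0]
contact_force: [0.4, 0.1, -1.3]
gripper_width: 0.637
grasp_force: 63.4
```

```bash
python3 -c "
from h import *
st()"
```

```text
t46.35 pos [ 500.6 -295.    -2.6] yawY-29.31 F [ 0.4   0.1  -1.34] T [ 0.045 -0.086 -0.014] w0.637 g63.4
```

Emit:
servo_tool(
  deltas=[
    [[0,0,0,-0.0005,0],[0,0,0,-0.0005,0],[0,0,0,0,0],[0,0,0,0,0],[0,0,0,0,0],[0,0,0,0,0],[0,0,0,0,0],[0,0,0,0,0]],
  ],
)

```text
time: 47.15
tool_pos: [0.5006, -0.295, -0.0033]
tool_rot: [0.0, 0.863, 0.505, -0.0]
contact_force: [-2.7, 2.0, 5.3]
gripper_width: 0.639
grasp_force: 64.1
```

```bash
python3 -c "
from h import *
st()"
```

```text
t47.15 pos [ 500.6 -295.    -3.3] yawY-29.31 F [-2.67  2.04  5.26] T [ 0.347  0.41  -0.008] w0.639 g64.1
```

It is seated at the expected height. Releasing and rising clear.

Emit:
servo_tool(
  deltas=[
    [[66,0,0,0,0],[70,0,0,0,0],[74,0,0,0,0],[78,0,0,0,0],[80,0,0,0,0],[80,0,0,0.005,0],[80,0,0,0.01,0],[80,0,0,0.02,0]],
  ],
)

```text
time: 47.95
tool_pos: [0.4996, -0.2942, 0.0309]
tool_rot: [-0.001, 0.863, 0.505, -0.001]
contact_force: [-0.2, -0.6, -0.3]
gripper_width: 0.801
grasp_force: 0.0
```

Emit:
servo_tool(
  deltas=[
    [[80,0,0,0.03,0],[80,0,0,0.04,0],[80,-0.01,0,0.04,0],[80,-0.02,0,0.03,0],[80,-0.03,0,0,0],[80,-0.03,0,0,0],[80,0,0,0,0],[80,0,0,0,0]],
  ],
)

```text
time: 48.75
tool_pos: [0.4106, -0.2952, 0.1725]
tool_rot: [0.001, 0.863, 0.505, 0.0]
contact_force: [-0.2, 0.8, 0.6]
gripper_width: 0.799
grasp_force: 0.0
```

```bash
python3 - <<'E'
from h import *
st(); f=shot('scene','s12.png'); P,ok=cloud(f); z=P[...,2]
a=np.radians(60.7); e=np.array([np.cos(a),np.sin(a)]); n_=np.array([-e[1],e[0]]); o=np.array([.4975,-.2988])
L=(P[...,:2]-o); near=ok&(np.linalg.norm(L,axis=-1)<.14)
hsv=cv2.cvtColor(f['pixels'],cv2.COLOR_RGB2HSV); wood=hsv[...,1]>60
for nm,m in (('pal',near&wood&(abs(z-.019)<.008)),('blade',near&wood&(z>.035)&(z<.06)&((L@e)<-.05)),('blk',near&~wood&(abs(z-.050)<.005)&((L@e)<-.05)),('walls',near&~wood&(abs(z-.024)<.005))):
    Q=L[m]*1000; print(nm,m.sum(),'ax',np.percentile(Q@e,[2,98]).round(1),'lat',np.percentile(Q@n_,[2,50,98]).round(1))
m=near&wood&(abs(z-.019)<.008); Q=np.c_[L[m]@e,L[m]@n_,np.ones(m.sum())]; print(np.linalg.lstsq(Q,z[m],rcond=None)[0])
# others unchanged?
g=dict(np.load('pics/scene0.png.npz')); d=cv2.absdiff(f['pixels'],g['pixels']).max(-1)
for nm,(u,v) in dict(bottle=(329,285),jar=(258,290),cup=(218,275),tin=(351,199),eraser=(273,201),spare=(362,237),chest=(400,250)).items(): print(nm,d[v-8:v+8,u-8:u+8].mean().round(1))
E
```

```text
t48.75 pos [ 410.6 -295.2  172.5] yawY-29.36 F [-0.2   0.81  0.57] T [ 0.004 -0.016 -0.001] w0.799 g0.0
pal 708 ax [-65.6  62. ] lat [-134.3   -9.1   25.5]
blade 106 ax [-117.3  -54.7] lat [-45.4  -3.6  39.5]
blk 132 ax [-115.2  -64. ] lat [-46.4 -23.2  34. ]
walls 304 ax [-98.2  80.5] lat [-45.8  -9.2  39.6]
[-0.00482197  0.02740893  0.01863491]
bottle 4.7
jar 7.0
cup 6.0
tin 21.7
eraser 11.4
spare 11.9
chest 6.6
```

```bash
python3 - <<'E'
from h import *
f=dict(np.load('pics/s12.png.npz')); P,ok=cloud(f); z=P[...,2]; g=dict(np.load('pics/scene0.png.npz')); Pg,og=cloud(g)
a=np.radians(60.7); e=np.array([np.cos(a),np.sin(a)]); n_=np.array([-e[1],e[0]]); L=P[...,:2]-np.array([.4975,-.2988])
x=L@e;y=L@n_+.003
m=ok&(x>-.055)&(x<.058)&(abs(y)<.02); Q=np.c_[x[m],y[m],np.ones(m.sum())]; print('body plane',np.linalg.lstsq(Q,z[m],rcond=None)[0],np.percentile(z[m],[5,50,95]))
m=ok&(x>-.1)&(x<-.062)&(abs(y)<.005); print('blade z',np.percentile(z[m],[5,50,95]))
for nm,(u,v,lo) in dict(tin=(351,199,.01),eraser=(273,201,.006),spare=(362,239,.02)).items():
    for PP,o in((Pg,og),(P,ok)):
        s=np.zeros_like(o); s[v-14:v+14,u-14:u+14]=1; mm=o&s&(PP[...,2]>lo)&(PP[...,2]<.05)&(PP[...,1]<.178); print(nm,mm.sum(),PP[mm].mean(0).round(4))
E
```

```text
body plane [-1.34840914  4.44760929  0.06389726] [0.01664412 0.01999494 0.28572458]
blade z [0.02712173 0.04611893 0.04896182]
tin 230 [0.3834 0.1528 0.0181]
tin 222 [0.3823 0.1532 0.0183]
eraser 106 [ 0.3911 -0.0791  0.0105]
eraser 106 [ 0.3906 -0.0792  0.0102]
spare 63 [0.5508 0.1622 0.0325]
spare 65 [0.5511 0.1627 0.0324]
```

```bash
python3 -c "
from h import *
print(manip.job_done())"
```

```text
the job is handed in; nothing more can be done
None
```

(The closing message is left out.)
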